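# Free the tin rack and hold up the heaviest tin

## Robot

A 6-joint arm with a two-finger parallel gripper is mounted at the origin on the work surface. World frame = base frame: x ahead of the robot, y to its left, z up, the work surface at z = 0. Lengths are in m, angles in degrees, forces in N, time in s.
With the tool pointing down it reaches from about 0.25 to 0.725 m from the base axis. Payload 9.7 kg.
Tool frame: the origin (TCP) lies midway between the tips of the shut fingers; the grasp point (between the pads) lies 19 mm behind it (bot.pinch_z is the distance from the TCP to the grasp point, in m); z points along the fingers, y is the direction in which the jaws open and shut (so a half turn about z gives the same grasp; the last joint's range is limited). The gripper opens to 85 mm and grips with 20 to 120 N. Pads are 22 mm wide; open, the fingers measure 114 mm over their backs; the gripper's body (76 mm by 85 mm) begins 54 mm behind the grasp point. The pads swing forward as they close: fully open they stand 13 mm farther back than shut.
Start: joints at [72.536, 4.979, 10.078, 95.1, 0, 90], TCP at [0.165, 0.525, 0.231] pointing down, gripper open.
Joint ranges: [-179.16, 179.16], [-48.56, 103.87], [-65.8, 70.77], [-126.05, 130.52], [-82.76, 87.17], [-180, 180]. Speed limits (degrees/s): [127.2, 127.2, 147.25, 180, 180, 180].

## Interface

Orientations are given as [roll, pitch, yaw] about the fixed x, y, z axes, in that order (R = Rz(yaw) Ry(pitch) Rx(roll)).
In Python, from workcell import bot, imaging gives the robot as it stands.
- The arm moves only by the tool servo_tool, never from a script. Its argument "moves" is a list that holds one entry, the list of rows, each a list of 7 numbers: the turn, a rotation vector about the tool's x, y, z in rad, then the shift along the tool's x, y, z in cm, then the finger opening in cm, from 0 to 8.54. A call has 1 to 12 rows; each row shifts and turns the pose as measured when the row begins, along the tool's axes as they then stand; what a row does not reach is not made up. A row lasts 1/12 s, in which the tool goes at most 41.7 mm and 7.16 degrees, less where a joint would pass 70% of its speed; a pose out of reach is approached as far as the arm can. A call is refused whole if a number of a shift passes 4.17 or a number of a turn 0.125, either way. A call with a gripper value outside its range is refused whole. The fingers move at their own pace and stop on an object; "force" is the grip in N (left out, the last holds). Time passes only in rows, so rows that do not move let the fingers close. It gives the time, the measured TCP pose, the force and the opening at its end, in the units of the state.
- bot.get_obs(): the state, without advancing time (a new reading comes with each control period).
- imaging.camera(name): name is "scene" or "top"; returns the picture (400x640x3 uint8, blue, green, red); there is no depth.
- imaging.calibration(name): a dict with "fx", "fy", "cx", "cy" (pixels), "camera_from_world" (4x4, takes a point from world to camera coordinates). Camera axes: x right, y down, z forward; pixel columns grow to the right and rows downward; lengths in m; the calibration is good to about 2 mm. A picture is of the moment at which its call begins. calibration takes no time and is no camera call.
- bot.job_done(): hands the job in, once; it reports no verdict.
The state is a dict: "time": time; "q": joint angles; "qd": joint speeds; "joint_efforts": joint torques, N m; "ee_pos": TCP position; "tcp_rot": TCP orientation; "wrist_force": force on the tool from outside, world axes, zero at the start; "torque": the same for the moment, N m; "opening": finger opening in m.
Only numpy, scipy, OpenCV 4.12 (cv2) and the standard library are available. Lean on these libraries where they do the work, as an engineer would, in place of code of your own. Each camera call takes 0.05 s, during which the arm holds its last target.

## Task

Turn the rack's clamp knob clockwise until the retaining comb springs clear of the three tins, then heft the tins one at a time, lifting each straight up out of its well and starting from the knob end and going along the row, to feel which is the fullest. Put the lighter two back standing in wells of the rack, and finish while holding the heaviest tin up in the gripper, upright and still, with its underside at least 12 cm above the chest top: do not put it down or let go. Leave the wrench, the rear light and the spacer alone.

Things in the scene. Friction and masses are not known exactly. Their poses are not given: they have to be found in the camera images.
- rack: plywood tin rack, bolted down: 20 mm thick plate with three round wells, 62 mm wide, 12 mm deep (floor 8 mm above the chest top), centred at x = 0, y = 110, 0 and -110 mm in its frame. Origin: on the chest top under the middle well; x away from the robot, y to its left (knob end), z up; yaw within 0.25 rad.
- clamp_knob (a joint): knob angle about the vertical, rad: starts at 0 to 0.2 (locked), grows CLOCKWISE seen from above, stop at 1.6, stays where left. A 45 mm arm under the knob, pointing at the comb (rack -y) at 0, carries a pin that blocks the comb's end; past about 0.9 the pin clears it and the comb springs free. Turning takes 0.1 to 0.25 N m.
- knob_grip (a point): middle of the knob's black wing grip, on the knob's axis, at rack x 82, y 215 mm, 137 mm above the chest top. The wing: upright bar 46 mm long, 14 mm thick, from 14 mm below to 14 mm above this point; its length lies along the point's y axis (= rack y at joint 0), which turns with the knob.
- retainer (a joint): slide of the steel comb along rack +y, m. 0: locked, a finger 14 mm wide, 6 mm thick lies 4 mm over each lid and stops the tins lifting. 0.036: free, pushed there by its spring; each finger is then 44 mm (middle) from its tin's axis, to the knob side, top 103 mm above the chest top: so grip tins front and back, along rack x.
- comb_end (a point): centre of the comb's end plate that the knob's pin blocks, 100 mm above the chest top. The comb's rail, 12 mm wide, runs along the rack behind the wells, its middle at rack x = 82 mm, 96 to 104 mm above the chest top; it slides with joint retainer.
- tin_k: one of three closed steel tins of bearing balls that look alike: upright cylinder, 56 mm across, 85 mm high. Origin: centre of its underside. Starts in a rack well, lid top 93 mm above the chest top. They differ only in weight (0.2 to 0.75 kg, the heaviest at least 0.15 kg over the others). Which is where, and which is heaviest, changes.
- tin_m: one of three closed steel tins of bearing balls that look alike: upright cylinder, 56 mm across, 85 mm high. Origin: centre of its underside. Starts in a rack well, lid top 93 mm above the chest top. They differ only in weight (0.2 to 0.75 kg, the heaviest at least 0.15 kg over the others). Which is where, and which is heaviest, changes.
- tin_p: one of three closed steel tins of bearing balls that look alike: upright cylinder, 56 mm across, 85 mm high. Origin: centre of its underside. Starts in a rack well, lid top 93 mm above the chest top. They differ only in weight (0.2 to 0.75 kg, the heaviest at least 0.15 kg over the others). Which is where, and which is heaviest, changes.
- wrench: chrome pedal wrench lying flat, bar 260 mm long, 18 mm wide, 8 mm thick, origin under its middle, x along the bar; a bystander, leave alone
- rear_light: white plastic rear light, 45 x 70 x 28 mm, origin centre of underside; a bystander, leave alone
- spacer: aluminium ring spacer, 36 mm across, 20 mm high, origin centre of underside; a bystander, leave alone
Things that resemble listed ones, but are neither listed nor needed, are in the scene too. What is shaped like the tin_m but red is not meant.

How it is judged (in metres and radians):
On the way, in this order (a step that is already met when the one before it is completed fails the run):
1. the clamp knob is turned and the comb has sprung free (value of joint clamp_knob above 0.7 rad and value of joint retainer above 0.03 m), for 0.2 s.
2. the tin at the knob end is lifted out of its well by the gripper (((z of tin_k in the frame of rack above 0.023 m and contact force between tin_k and the fingers above 1 N and y of tin_k in the frame of rack above 0.06 m) or (z of tin_m in the frame of rack above 0.023 m and contact force between tin_m and the fingers above 1 N and y of tin_m in the frame of rack above 0.06 m) or (z of tin_p in the frame of rack above 0.023 m and contact force between tin_p and the fingers above 1 N and y of tin_p in the frame of rack above 0.06 m))), for 0.2 s.
3. the middle tin is lifted out of its well by the gripper (((z of tin_k in the frame of rack above 0.023 m and contact force between tin_k and the fingers above 1 N and y of tin_k in the frame of rack between -0.05 and 0.05 m) or (z of tin_m in the frame of rack above 0.023 m and contact force between tin_m and the fingers above 1 N and y of tin_m in the frame of rack between -0.05 and 0.05 m) or (z of tin_p in the frame of rack above 0.023 m and contact force between tin_p and the fingers above 1 N and y of tin_p in the frame of rack between -0.05 and 0.05 m))), for 0.2 s.
4. the tin at the far end is lifted out of its well by the gripper (((z of tin_k in the frame of rack above 0.023 m and contact force between tin_k and the fingers above 1 N and y of tin_k in the frame of rack below -0.06 m) or (z of tin_m in the frame of rack above 0.023 m and contact force between tin_m and the fingers above 1 N and y of tin_m in the frame of rack below -0.06 m) or (z of tin_p in the frame of rack above 0.023 m and contact force between tin_p and the fingers above 1 N and y of tin_p in the frame of rack below -0.06 m))), for 0.2 s.
At the end, for the whole second after the job is handed in: Heaviest tin held by the fingers alone, underside over 120 mm above the chest top, within 0.35 rad of upright, under 0.04 m/s; the other two released, at rest on well floors, each under 5.1 N weight, upright within 0.12 rad; comb free (over 30 mm) (((height (world z) of tin_k above 0.12 m and contact force between tin_k and the fingers above 3 N and angle between tin_k's own z axis and vertical below 0.35 rad and linear speed of tin_k below 0.04 m/s and contact force between tin_k and rack below 0.2 N and contact force between tin_k and tin_m below 0.2 N and contact force between tin_k and tin_p below 0.2 N and (z of tin_m in the frame of rack below 0.012 m and x of tin_m in the frame of rack between -0.01 and 0.01 m and y of tin_m in the frame of rack between -0.125 and 0.125 m and angle between tin_m's own z axis and vertical below 0.12 rad and linear speed of tin_m below 0.03 m/s and contact force between tin_m and the fingers below 0.1 N and contact force between tin_m and rack below 5.1 N) and (z of tin_p in the frame of rack below 0.012 m and x of tin_p in the frame of rack between -0.01 and 0.01 m and y of tin_p in the frame of rack between -0.125 and 0.125 m and angle between tin_p's own z axis and vertical below 0.12 rad and linear speed of tin_p below 0.03 m/s and contact force between tin_p and the fingers below 0.1 N and contact force between tin_p and rack below 5.1 N)) or (height (world z) of tin_m above 0.12 m and contact force between tin_m and the fingers above 3 N and angle between tin_m's own z axis and vertical below 0.35 rad and linear speed of tin_m below 0.04 m/s and contact force between tin_m and rack below 0.2 N and contact force between tin_m and tin_k below 0.2 N and contact force between tin_m and tin_p below 0.2 N and (z of tin_k in the frame of rack below 0.012 m and x of tin_k in the frame of rack between -0.01 and 0.01 m and y of tin_k in the frame of rack between -0.125 and 0.125 m and angle between tin_k's own z axis and vertical below 0.12 rad and linear speed of tin_k below 0.03 m/s and contact force between tin_k and the fingers below 0.1 N and contact force between tin_k and rack below 5.1 N) and (z of tin_p in the frame of rack below 0.012 m and x of tin_p in the frame of rack between -0.01 and 0.01 m and y of tin_p in the frame of rack between -0.125 and 0.125 m and angle between tin_p's own z axis and vertical below 0.12 rad and linear speed of tin_p below 0.03 m/s and contact force between tin_p and the fingers below 0.1 N and contact force between tin_p and rack below 5.1 N)) or (height (world z) of tin_p above 0.12 m and contact force between tin_p and the fingers above 3 N and angle between tin_p's own z axis and vertical below 0.35 rad and linear speed of tin_p below 0.04 m/s and contact force between tin_p and rack below 0.2 N and contact force between tin_p and tin_k below 0.2 N and contact force between tin_p and tin_m below 0.2 N and (z of tin_k in the frame of rack below 0.012 m and x of tin_k in the frame of rack between -0.01 and 0.01 m and y of tin_k in the frame of rack between -0.125 and 0.125 m and angle between tin_k's own z axis and vertical below 0.12 rad and linear speed of tin_k below 0.03 m/s and contact force between tin_k and the fingers below 0.1 N and contact force between tin_k and rack below 5.1 N) and (z of tin_m in the frame of rack below 0.012 m and x of tin_m in the frame of rack between -0.01 and 0.01 m and y of tin_m in the frame of rack between -0.125 and 0.125 m and angle between tin_m's own z axis and vertical below 0.12 rad and linear speed of tin_m below 0.03 m/s and contact force between tin_m and the fingers below 0.1 N and contact force between tin_m and rack below 5.1 N))) and value of joint retainer above 0.03 m); the arm keeps its last pose, push and grip.
It fails at once if the wrench is moved more than 30 mm (distance of wrench from where it was at the start of the episode above 0.03 m).
It fails at once if the rear light is moved more than 30 mm (distance of rear_light from where it was at the start of the episode above 0.03 m).
It fails at once if the spacer is moved more than 30 mm (distance of spacer from where it was at the start of the episode above 0.03 m).
It also fails if it takes over 67 s, if anything falls off the work surface, if the arm or the gripper's body presses on something with over 40 N, if the wrist force passes 120 N, or if a joint passes its speed limit or range.

## Working session

There is one attempt and no reset: what is moved stays moved. The work goes in short steps, Python scripts to look and compute and a tool call to move; the robot and the scene stay as the last step left them, time stands still between calls to the robot, and variables do not carry over. Pictures are saved under pics/ and viewed, and the job is handed in when it is done.

Besides the shell and the picture viewer there is one more tool, called after "Emit:" as name(argument=value, ...), one argument or row to a line, values as JSON. servo_tool: Moves the arm, as the interface text tells. Its arguments: {"type":"object","properties":{"moves":{"type":"array","items":{"type":"array","items":{"type":"array","items":{"type":"number"}}}},"force":{"type":"number"}},"required":["moves"]}

```bash
ls; mkdir -p pics; python3 - <<'E'
from workcell import bot, imaging
import cv2
for n in ("scene","top"):
    cv2.imwrite(f"pics/{n}0.png",imaging.camera(n)); c=imaging.calibration(n); print(n,c)
print(bot.get_obs(), bot.pinch_z)
E
```

```text
pics
scene {'fx': 364.03394300808134, 'fy': 364.03394300808134, 'cx': 310.7190864537738, 'cy': 197.3071443423188, 'camera_from_world': array([[ 0.80730209,  0.58964152, -0.02421182, -0.44769058],
       [ 0.30830643, -0.45638757, -0.83466013, -0.06128116],
       [-0.50320024,  0.66635821, -0.55023291,  1.44970546],
       [ 0.        ,  0.        ,  0.        ,  1.        ]])}
top {'fx': 495.0548106261312, 'fy': 495.0548106261312, 'cx': 317.6899097175865, 'cy': 199.72760787105838, 'camera_from_world': array([[-0.02652119, -0.99961268, -0.00843317,  0.00902034],
       [-0.99150267,  0.02737891, -0.12717251,  0.55133874],
       [ 0.12735414,  0.00498874, -0.99184476,  1.60425735],
       [ 0.        ,  0.        ,  0.        ,  1.        ]])}
{'time': 0.1, 'q': array([ 7.25352931e+01,  5.00752988e+00,  1.00389641e+01,  9.50981974e+01,
       -1.83295191e-05,  9.00017253e+01]), 'qd': array([-0.09172961, -0.14422586,  0.1082831 , -0.02161466,  0.08304226,
       -0.00367864]), 'joint_efforts': array([ 2.02855426e-04, -5.21558332e+01,  4.65655732e+01,  1.59635843e-02,
       -1.23647618e-05,  1.68887982e-05]), 'ee_pos': array([0.16500624, 0.52445888, 0.2306577 ]), 'tcp_rot': array([-1.79933237e+02,  2.03398396e-05,  1.62533568e+02]), 'wrist_force': array([ 0.00579694, -0.39462767, -0.19393587]), 'torque': array([ 0.0481351 , -0.00123437, -0.04187944]), 'opening': 0.08574084985972485} 0.0187
```

View pics/scene0.png

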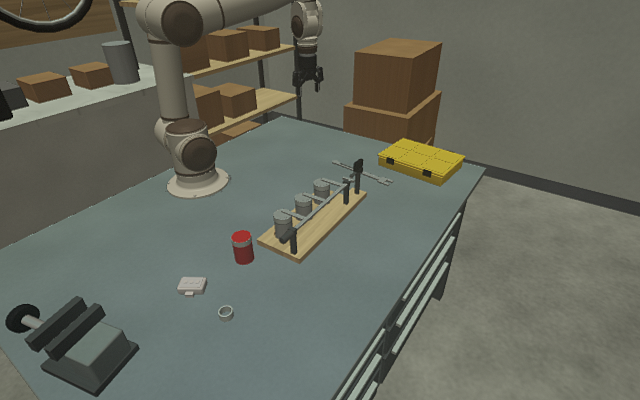

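View pics/top0.png

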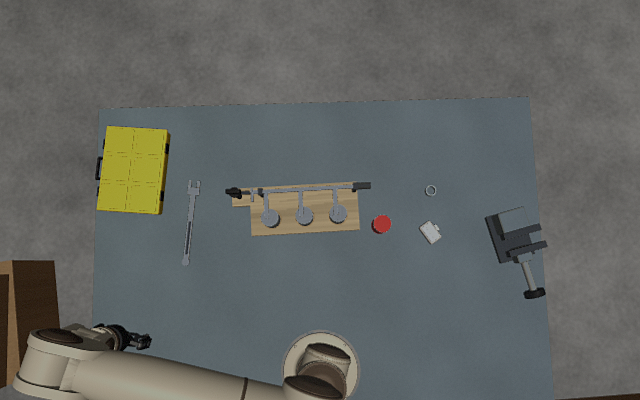

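The top picture shows grey tins at about (270,218), (305,216) and (338,214). The black knob is at (233,193), the wrench at (190,222), the light at (430,232) and the spacer at (431,190). Look-alikes are the red can at (382,224) and the dark post or plate at the far end of the comb at (362,186). Next is a close crop.

```bash
python3 - <<'E'
import cv2
t=cv2.imread("pics/top0.png")[170:245,215:375]; s=cv2.imread("pics/scene0.png")[145:265,250:380]
cv2.imwrite("pics/topc.png",cv2.resize(t,None,fx=5,fy=5,interpolation=cv2.INTER_CUBIC))
cv2.imwrite("pics/scenec.png",cv2.resize(s,None,fx=5,fy=5,interpolation=cv2.INTER_CUBIC)[:600])
E
```

```text
(no output)
```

View pics/topc.png

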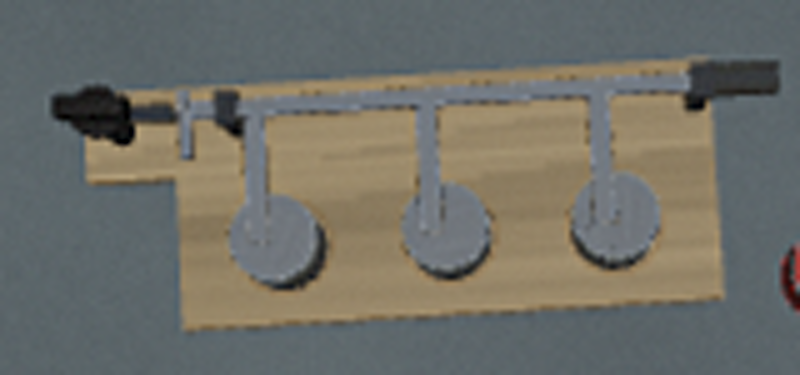

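View pics/scenec.png

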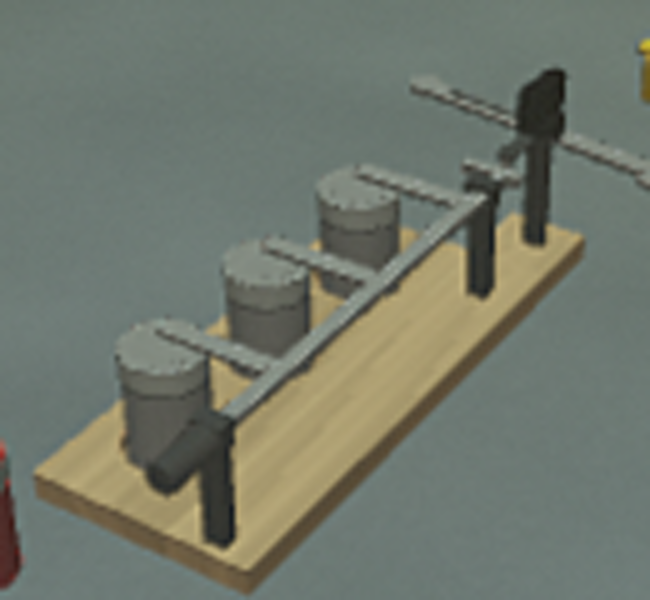

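The crop confirms the three grey tins, each with a comb finger over its lid. The black wing is on its post at crop (90,112), which is the left (+y) end. Now to measure.

```bash
cat > h.py <<'E'
import numpy as np, cv2
from workcell import bot, imaging
def ray(n,u,v,z):
    c=imaging.calibration(n);T=c["camera_from_world"];R=T[:3,:3];o=-R.T@T[:3,3]
    d=R.T@np.array([(u-c["cx"])/c["fx"],(v-c["cy"])/c["fy"],1]);return o+d*(z-o[2])/d[2]
def proj(n,p):
    c=imaging.calibration(n);T=c["camera_from_world"];q=T[:3,:3]@np.array(p)+T[:3,3]
    return np.array([c["fx"]*q[0]/q[2]+c["cx"],c["fy"]*q[1]/q[2]+c["cy"]])
E
python3 - <<'E'
from h import *
t=cv2.imread("pics/top0.png");hsv=cv2.cvtColor(t,cv2.COLOR_BGR2HSV)
wood=cv2.inRange(hsv,(8,60,80),(28,255,255));wood[:160]=0;wood[250:]=0;wood[:,:215]=0;wood[:,:][:,375:]=0
# front edge: lowest wood row per column
P=[];
for u in range(256,355):
    r=np.where(wood[:,u])[0]
    if len(r): P.append(ray("top",u,r.max()+.5,.02)[:2])
P=np.array(P);k=np.polyfit(P[:,1],P[:,0],1);print("front edge x=%.4f*y+%.4f yaw"%tuple(k),-np.arctan(k[0]),"res",np.std(P[:,0]-np.polyval(k,P[:,1])))
# lids: bluish-light grey
g=cv2.cvtColor(t,cv2.COLOR_BGR2GRAY)
for (u,v) in [(270.2,218),(304.4,215.6),(338.2,213)]:
    print(ray("top",u,v,.093),t[int(v)+3,int(u)])
print("table",t[260,300],"knob",t[192,230])
dark=cv2.inRange(g,0,50);dark[:180]=0;dark[202:]=0;dark[:,:222]=0;dark[:,245:]=0
ys,xs=np.where(dark);print(g[184:200,223:256])
E
```

```text
front edge x=-0.0310*y+0.4457 yaw 0.030995228575073204 res 0.0011343833471416037
[0.48954356 0.14640579 0.093     ] [125 118 112]
[0.49423397 0.03742817 0.093     ] [124 118 114]
[ 0.4995986  -0.07030534  0.093     ] [123 116 111]
table [110 105  95] knob [30 31 32]
[[ 98  98  98  98  99  96  99  97  97  97  96  97  97  99  96  98  96  97
   98  97  97  95  97  95  96  97  96  99  98  99 100  99  96]
 [ 97  98  98  98  98  98 101  98  98  98  98 100 101 101  97  97  98  96
   98  97  96  98  97  95  97  97  99  96  97  98  97  99  98]
 [ 97  98  97 100  98  98  99 101 100 103 105  93 103 103 101  97  96  96
   96  97  97  99  96  95  96  98  96  95  94  94  94  97  93]
 [ 99  99 100 103 102 104 103 106  85  57  57  47  53  60  98  97 100  96
   94  95  94  94  92 102 105 102 103 111 114 114 113 113 122]
 [ 99 102 104  88  85  88  89  68  40  20  21  20  24  22  53 100 100 130
  129 132 136 134 135 136 127 124 129 128 123 116 134 135 138]
 [101 105  65  38  36  37  38  30  21  25  28  29  22  27  29  53  43  85
  135 140 138 138 138 138 138 136 140 130 118 114 139 141 142]
 [ 99 109  
[... 659 characters left out ...]
4 118 133 139]
 [101 101 101 107  99 106  70  33  29  33  34  29  37  39  38  26  20  15
   18 142 145 141 139 140 138 140 140 129 116 124 113 135 137]
 [ 97  97 101 103 102 103 102  85  33  20  30  29  34  27  19  11  24  17
    1 147 148 144 144 145 145 145 148 131 116 120  95 135 140]
 [100 100 101 101 101 101 104 100  93 115  62  38  73  41  19   7  21  11
   31 146 149 146 147 145 146 146 151 126 114 123  90 134 140]
 [ 99  99  97 101 100 100 100  99  97 145 145 143 147 149  97  18   1   1
   99 145 146 144 144 143 142 144 147 102 110 123  90 135 139]
 [100  99 100 102  98  99  96 100  93 142 148 146 146 149 143 143 115 135
  142 145 140 133 137 135 136 134 136 123 115 123  84 139 143]]
```

```bash
python3 - <<'E'
from h import *
t=cv2.imread("pics/top0.png");g=cv2.cvtColor(t,cv2.COLOR_BGR2GRAY).astype(float)
# rail back edge & centre: per column, print profile rows 176..196
for u in (272,285,300,320,335,345): print(u,t[178:194,u].astype(int).tolist())
for y in (191,192,191.5):print(ray("top",232.5,y,.151))
for yaw in (.03,.04,.05):
    c,s=np.cos(yaw),np.sin(yaw);O=np.array([.4942,.0378])
    f=lambda x,y,z:np.r_[O+[c*x-s*y,s*x+c*y],z]
    print(yaw,f(.082,.215,.137),[ (proj("top",f(*p)).round(1),proj("scene",f(*p)).round(1)) for p in [(.082,.215,.151),(.082,.192,.151),(.082,.238,.151),(0,.11,.093),(0,0,.093),(0,-.11,.093)]])
E
python3 - <<'E'
import cv2
s=cv2.imread("pics/scene0.png")[150:200,335:385];t=cv2.imread("pics/top0.png")[178:208,218:258]
a=cv2.resize(s,(500,500),interpolation=cv2.INTER_NEAREST);cv2.imwrite("pics/ks.png",a)
cv2.imwrite("pics/kt.png",cv2.resize(t,(800,600),interpolation=cv2.INTER_NEAREST))
E
```

```text
272 [[105, 102, 91], [107, 102, 92], [105, 100, 90], [107, 104, 93], [105, 100, 90], [107, 103, 94], [106, 101, 91], [106, 99, 86], [103, 121, 128], [103, 138, 154], [103, 141, 162], [131, 125, 123], [129, 120, 112], [129, 121, 113], [114, 106, 101], [102, 129, 145]]
285 [[104, 100, 90], [106, 104, 93], [103, 100, 90], [106, 101, 92], [105, 101, 91], [106, 102, 93], [104, 97, 86], [104, 113, 115], [102, 133, 150], [103, 141, 161], [119, 127, 134], [127, 120, 113], [125, 119, 113], [145, 134, 125], [99, 113, 123], [98, 131, 150]]
300 [[105, 102, 92], [107, 103, 93], [106, 101, 92], [106, 104, 93], [105, 101, 90], [104, 99, 89], [104, 105, 99], [100, 129, 144], [93, 128, 147], [125, 133, 137], [129, 123, 119], [125, 119, 111], [132, 122, 114], [130, 122, 116], [128, 122, 115], [131, 123, 118]]
320 [[107, 102, 92], [107, 103, 93], [107, 103, 93], [109, 104, 93], [107, 100, 88], [103, 112, 112], [97, 126, 143], [95, 132, 150], [119, 126, 131], [126, 121, 115], [127, 119, 114], [147, 135, 128], [102, 116, 126], [102, 135, 153], [113, 144, 162], [106, 138, 155]]
335 [[106, 104, 93], [107, 
[... 897 characters left out ...]
rray([338.8, 213.6]), array([280.7, 213. ]))]
0.04 [0.5675367  0.25590715 0.137     ] [(array([232.4, 192.1]), array([356.6, 159.7])), (array([239.9, 191.6]), array([353.4, 162.4])), (array([225. , 192.6]), array([359.7, 157.1])), (array([269.8, 217.9]), array([320.2, 181.2])), (array([304.3, 215.6]), array([301.8, 196.1])), (array([338.8, 213.3]), array([280.9, 213.1]))]
0.05 [0.565352  0.2566296 0.137    ] [(array([232.2, 192.8]), array([356.1, 159.5])), (array([239.6, 192.2]), array([353. , 162.2])), (array([224.8, 193.4]), array([359.2, 156.9])), (array([269.8, 218.3]), array([319.9, 181.1])), (array([304.3, 215.6]), array([301.8, 196.1])), (array([338.8, 213. ]), array([281.2, 213.2]))]
```

View pics/ks.png

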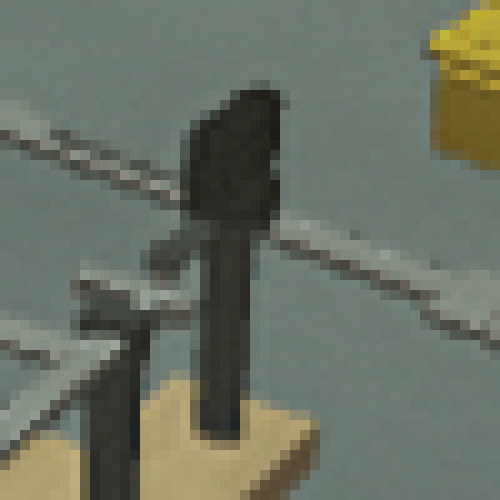

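View pics/kt.png

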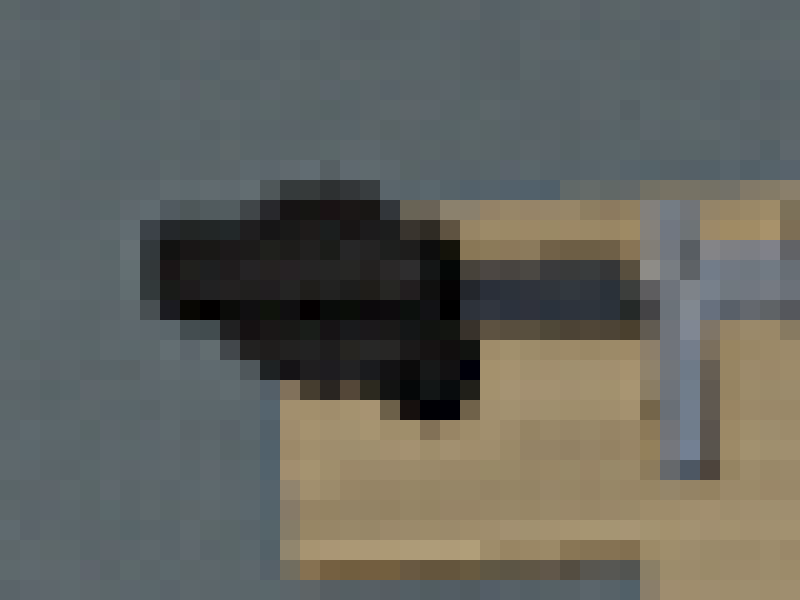

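The rack yaw is about 0.03 rad from the front edge and the rail edge. The middle well is at about (0.494, 0.038), and the knob at about (0.570, 0.255), where the direct ray and the rack geometry agree within 1 mm. Moving above the knob.

Emit:
servo_tool(
  moves=[
    [[0, 0, 0, -3.6, -1.05, 0, 8.5], [0, 0, 0, -3.6, -1.05, 0, 8.5], [0, 0, 0, -3.6, -1.05, 0, 8.5], [0, 0, 0, -3.6, -1.05, 0, 8.5], [0, 0, 0, -3.6, -1.05, 0, 8.5], [0, 0, 0, -3.6, -1.05, 0, 8.5], [0, 0, 0, -3.6, -1.05, 0, 8.5], [0, 0, 0, -3.6, -1.05, 0, 8.5], [0, 0, 0, -3.6, -1.05, 0, 8.5], [0, 0, 0, -3.6, -1.05, 0, 8.5], [0, 0, 0, -3.6, -1.05, 0, 8.5], [0, 0, 0, -3.6, -1.05, 0, 8.5]],
  ],
  force=40,
)

```text
time: 1.1
ee_pos: [0.5494, 0.2672, 0.2252]
tcp_rot: [-179.6, -0.2, 163.3]
wrist_force: [-0.3, 0.8, -0.0]
opening: 0.0851
```

Emit:
servo_tool(
  moves=[
    [[0, 0, 0.12, 0, 0, 0, 8.5], [0, 0, 0.12, 0, 0, 0, 8.5], [0, 0, 0.12, 0, 0, 0, 8.5], [0, 0, 0.12, 0, 0, 0, 8.5], [0, 0, 0.12, 0, 0, 0, 8.5], [0, 0, 0.12, 0, 0, 0, 8.5], [0, 0, 0.12, 0, 0, 0, 8.5], [0, 0, 0.12, 0, 0, 0, 8.5], [0, 0, 0.12, 0, 0, 0, 8.5], [0, 0, 0.12, 0, 0, 0, 8.5]],
  ],
)

```text
time: 1.93
ee_pos: [0.5558, 0.2588, 0.2166]
tcp_rot: [-179.0, 0.7, 91.9]
wrist_force: [0.8, 0.1, 0.5]
opening: 0.0851
```

```bash
cat >> h.py <<'E'
from scipy.spatial.transform import Rotation as Ro
def need(x,y,z,yaw):
    o=bot.get_obs();R=Ro.from_euler("xyz",o["tcp_rot"],degrees=True);T=Ro.from_euler("xyz",[180,0,yaw],degrees=True)
    print("t",round(o["time"],2),"pos",o["ee_pos"].round(4),"rot",o["tcp_rot"].round(2),"q",o["q"].round(1),"F",o["wrist_force"].round(2),"open",round(o["opening"],4))
    print("turn needed(tool, rad)",(R.inv()*T).as_rotvec().round(3),"shift cm",(R.inv().apply(np.array([x,y,z])-o["ee_pos"])*100).round(2))
YAW=.031;O=np.array([.4944,.0378])
def W(x,y): c,s=np.cos(YAW),np.sin(YAW);return O+[c*x-s*y,s*x+c*y]
E
python3 -c "
from h import *
need(*W(.082,.215),.121,91.8)"
```

```text
t 1.93 pos [0.5558 0.2588 0.2166] rot [-179.03    0.66   91.89] q [ 25.1  14.9  19.7  96.   -0.2 113.2] F [0.84 0.13 0.48] open 0.0851
turn needed(tool, rad) [-0.017  0.011  0.001] shift cm [-0.29  1.54  9.54]
```

Emit:
servo_tool(
  moves=[
    [[-0.017, 0.011, 0, -0.3, 1.5, 0, 8.5], [0, 0, 0, 0, 0, 2, 8.5], [0, 0, 0, 0, 0, 2, 8.5], [0, 0, 0, 0, 0, 2, 8.5], [0, 0, 0, 0, 0, 0, 8.5]],
  ],
)

```text
time: 2.35
ee_pos: [0.5752, 0.2557, 0.1536]
tcp_rot: [179.7, -0.1, 92.3]
wrist_force: [-0.5, -0.9, -0.3]
opening: 0.0847
```

```bash
python3 -c "
from h import *
need(*W(.082,.215),.121,91.8)
t=imaging.camera('top');s=imaging.camera('scene')
a=cv2.resize(t[160:220,200:280],(640,480),interpolation=cv2.INTER_CUBIC);cv2.imwrite('pics/k1t.png',a)
cv2.imwrite('pics/k1s.png',cv2.resize(s[120:200,310:410],(700,560),interpolation=cv2.INTER_CUBIC))"
```

```text
t 2.35 pos [0.5752 0.2557 0.1536] rot [ 1.7972e+02 -1.1000e-01  9.2320e+01] q [ 24.   14.8  12.7  87.6  -0.  111.6] F [-0.54 -0.9  -0.27] open 0.0847
turn needed(tool, rad) [ 0.005 -0.002  0.009] shift cm [-0.03 -0.57  3.26]
```

View pics/k1s.png

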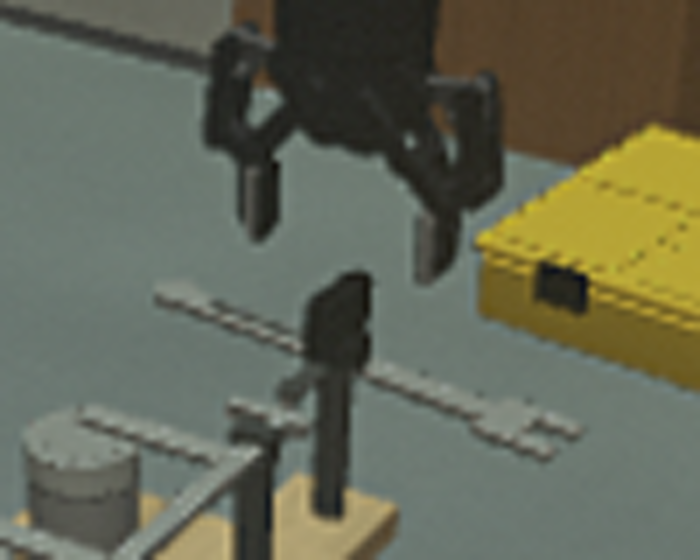

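The scene crop shows the open fingers at crop (255,200) and (435,250), straddling the wing at (340,310). Lowering and closing.

Emit:
servo_tool(
  moves=[
    [[0.005, 0, 0.009, 0, -0.5, 1.1, 8.5], [0, 0, 0, 0, 0, 1.1, 8.5], [0, 0, 0, 0, 0, 0.9, 8.5], [0, 0, 0, 0, 0, -0.05, 8.5]],
  ],
)

```text
time: 2.78
ee_pos: [0.5741, 0.2566, 0.1311]
tcp_rot: [179.4, -0.4, 92.0]
wrist_force: [-0.5, -0.5, 0.0]
opening: 0.085
```

```bash
python3 -c "
from h import *
need(*W(.082,.215),.121,91.8)"
```

```text
t 2.78 pos [0.5741 0.2566 0.1311] rot [179.38  -0.37  91.99] q [2.40e+01 1.43e+01 9.50e+00 8.46e+01 1.00e-01 1.12e+02] F [-0.52 -0.49  0.01] open 0.085
turn needed(tool, rad) [ 0.011 -0.006  0.003] shift cm [-0.13 -0.46  1.01]
```

Emit:
servo_tool(
  moves=[
    [[0.011, -0.006, 0, -0.1, -0.5, 0.8, 8.5], [0, 0, 0, 0, 0, 0.4, 8.5], [0, 0, 0, 0, 0, 0, 3], [0, 0, 0, 0, 0, -0.05, 1], [0, 0, 0, 0, 0, -0.05, 0.6], [0, 0, 0, 0, 0, -0.05, 0.6], [0, 0, 0, 0, 0, -0.05, 0.6], [0, 0, 0, 0, 0, -0.05, 0.6], [0, 0, 0, 0, 0, -0.05, 0.6]],
  ],
  force=50,
)

```text
time: 3.53
ee_pos: [0.5731, 0.2559, 0.1241]
tcp_rot: [179.5, -0.1, 92.0]
wrist_force: [-2.8, 0.5, -8.2]
opening: 0.0132
```

```bash
python3 -c "
from h import *
need(*W(.082,.215),.121,91.8)"
```

```text
t 3.53 pos [0.5731 0.2559 0.1241] rot [ 1.7951e+02 -6.0000e-02  9.2030e+01] q [ 2.410e+01  1.440e+01  8.900e+00  8.400e+01 -1.000e-01  1.121e+02] F [-2.85  0.47 -8.23] open 0.0132
turn needed(tool, rad) [ 0.009 -0.001  0.004] shift cm [-0.05 -0.35  0.31]
```

Emit:
servo_tool(
  moves=[
    [[0, 0, 0.1, 0, 0, 0, 0.6], [0, 0, 0.1, 0, 0, 0, 0.6], [0, 0, 0.1, 0, 0, 0, 0.6], [0, 0, 0.1, 0, 0, 0, 0.6], [0, 0, 0.1, 0, 0, 0, 0.6], [0, 0, 0.1, 0, 0, 0, 0.6]],
  ],
)

```text
time: 4.03
ee_pos: [0.5725, 0.2561, 0.1241]
tcp_rot: [179.8, -0.3, 56.4]
wrist_force: [1.4, -0.0, -0.3]
opening: 0.0128
```

```bash
python3 -c "
from h import *
need(*W(.082,.215),.121,91.8-62);print(bot.get_obs()['torque'])"
```

```text
t 4.03 pos [0.5725 0.2561 0.1241] rot [179.75  -0.3   56.42] q [ 2.410e+01  1.440e+01  8.900e+00  8.410e+01 -1.000e-01  1.477e+02] F [ 1.38 -0.01 -0.3 ] open 0.0128
turn needed(tool, rad) [ 0.003 -0.006  0.465] shift cm [-0.23 -0.19  0.3 ]
[ 0.02851726 -0.06510128  0.12738424]
```

Turned about 36° so far. q6 allows about 25° more.

Emit:
servo_tool(
  moves=[
    [[0, 0, 0.1, 0, 0, 0, 0.6], [0, 0, 0.1, 0, 0, 0, 0.6], [0, 0, 0.1, 0, 0, 0, 0.6], [0, 0, 0.1, 0, 0, 0, 0.6], [0, 0, 0.05, 0, 0, 0, 0.6]],
  ],
)

```text
time: 4.45
ee_pos: [0.5723, 0.2565, 0.124]
tcp_rot: [180.0, -0.3, 29.2]
wrist_force: [1.4, 0.7, -0.2]
opening: 0.0132
```

```bash
python3 -c "
from h import *
need(*W(.082,.215),.121,91.8-62);print(bot.get_obs()['torque'])
t=imaging.camera('top');s=imaging.camera('scene')
cv2.imwrite('pics/k2t.png',cv2.resize(t[165:245,215:375],(800,400),interpolation=cv2.INTER_CUBIC))
cv2.imwrite('pics/k2s.png',cv2.resize(s[145:265,250:380],(650,600),interpolation=cv2.INTER_CUBIC))"
```

```text
t 4.45 pos [0.5723 0.2565 0.124 ] rot [179.98  -0.34  29.18] q [ 24.1  14.4   9.   84.2   0.  175. ] F [ 1.37  0.69 -0.17] open 0.0132
turn needed(tool, rad) [ 0.    -0.006 -0.011] shift cm [-0.29 -0.02  0.3 ]
[ 0.02249002 -0.14900422  0.0610635 ]
```

View pics/k2s.png

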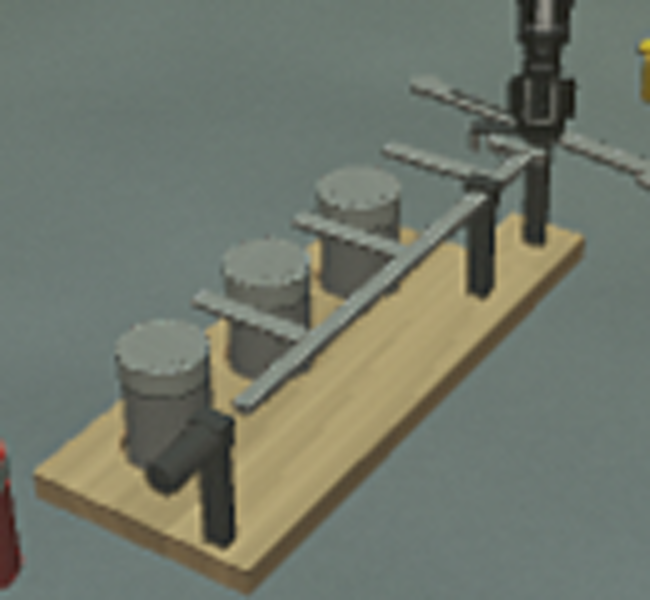

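View pics/k2t.png

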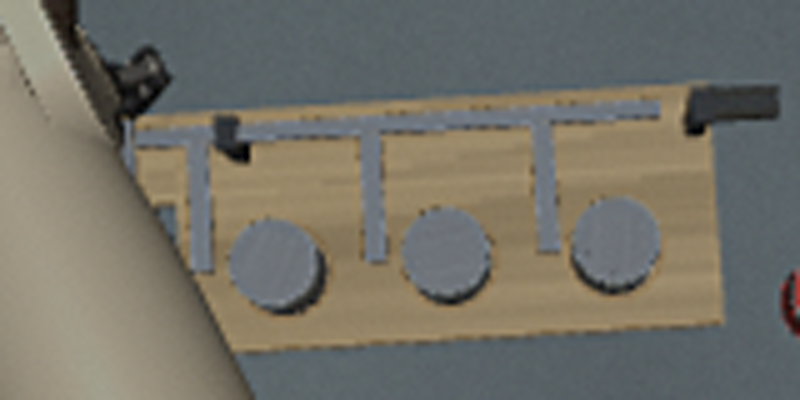

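The comb has slid free in both pictures, and its fingers are now to the left of each lid. Opening, lifting, and measuring the lids, which are now unobstructed.

Emit:
servo_tool(
  moves=[
    [[0, 0, 0, 0, 0, -0.05, 4], [0, 0, 0, 0, 0, -0.05, 4], [0, 0, 0, 0, 0, -0.05, 4], [0, 0, 0, 0, 0, -0.05, 4], [0, 0, 0, 0, 0, -2, 4], [0, 0, 0, 0, 0, -3, 5], [0, 0, 0, 0, 0, -3, 8.5], [0, 0, 0, 0, 0, -2, 8.5]],
  ],
)

```text
time: 5.22
ee_pos: [0.5687, 0.2551, 0.2239]
tcp_rot: [-179.9, 0.3, 30.0]
wrist_force: [0.9, -0.1, 0.0]
opening: 0.0723
```

```bash
python3 - <<'E'
from h import *
t=imaging.camera('top');cv2.imwrite('pics/t3.png',t)
hsv=cv2.cvtColor(t,cv2.COLOR_BGR2HSV).astype(int);g=t.astype(int)
# lid pixels: blue>=green>=red slight, bright grey
m=((g[:,:,0]>112)&(g[:,:,0]-g[:,:,2]>4)&(g[:,:,0]-g[:,:,2]<22)&(g[:,:,2]>100)).astype(np.uint8)
m[:200]=0;m[240:]=0;m[:,:255]=0;m[:,352:]=0
m=cv2.morphologyEx(m,cv2.MORPH_OPEN,np.ones((5,5),np.uint8))
n,l,s,c=cv2.connectedComponentsWithStats(m)
for i in range(1,n): print(s[i],c[i],ray("top",*c[i],.093))
for y in (.11,0,-.11):print(W(0,y))
need(*W(0,.11),.2,91.8)
E
```

```text
[330 205  16  15 196] [338.03061224 211.91836735] [ 0.50307071 -0.06987651  0.093     ]
[296 207  16  16 217] [303.57142857 214.69124424] [0.49720921 0.03999774 0.093     ]
[261 209  17  17 228] [269.04824561 217.0877193 ] [0.4925569  0.15003124 0.093     ]
[0.49099055 0.14774715]
[0.4944 0.0378]
[ 0.49780945 -0.07214715]
t 5.27 pos [0.5695 0.2554 0.2277] rot [-1.7996e+02  5.0000e-02  3.0040e+01] q [ 24.1  15.6  21.8  96.3   0.  174.1] F [-1.8  -0.29  2.1 ] open 0.0791
turn needed(tool, rad) [-1.000e-03  0.000e+00 -1.078e+00] shift cm [-12.18   5.4    2.78]
```

Emit:
servo_tool(
  moves=[
    [[0, 0, -0.12, 0, 0, -0.05, 8.5], [0, 0, -0.12, 0, 0, -0.05, 8.5], [0, 0, -0.12, 0, 0, -0.05, 8.5], [0, 0, -0.12, 0, 0, -0.05, 8.5], [0, 0, -0.12, 0, 0, -0.05, 8.5], [0, 0, -0.12, 0, 0, -0.05, 8.5], [0, 0, -0.12, 0, 0, -0.05, 8.5], [0, 0, -0.12, 0, 0, -0.05, 8.5], [0, 0, -0.12, 0, 0, -0.05, 8.5]],
  ],
)

```text
time: 6.02
ee_pos: [0.5703, 0.256, 0.2363]
tcp_rot: [179.7, -0.2, 94.2]
wrist_force: [0.2, 0.2, -0.6]
opening: 0.0853
```

```bash
sed -i 's/^YAW=.*/YAW=.038;O=np.array([.4978,.0395])/' h.py; python3 -c "
from h import *
need(*W(0,.11),.18,92.2);print(W(0,.11))"
```

```text
t 6.02 pos [0.5703 0.256  0.2363] rot [ 1.7972e+02 -1.5000e-01  9.4250e+01] q [ 24.2  15.6  22.8  96.9   0.  109.9] F [ 0.21  0.17 -0.59] open 0.0853
turn needed(tool, rad) [ 0.005 -0.003  0.036] shift cm [-10.08  -8.47   5.57]
[0.49362101 0.14942059]
```

Emit:
servo_tool(
  moves=[
    [[0, 0, 0.036, -2.5, -2.1, 0, 8.5], [0, 0, 0, -2.5, -2.1, 0, 8.5], [0, 0, 0, -2.5, -2.1, 0, 8.5], [0, 0, 0, -2.2, -2.1, 0, 8.5], [0, 0, 0, 0, 0, 1.5, 8.5], [0, 0, 0, 0, 0, 1.5, 8.5], [0, 0, 0, 0, 0, 0, 8.5]],
  ],
)

```text
time: 6.6
ee_pos: [0.4883, 0.151, 0.202]
tcp_rot: [179.8, -0.1, 93.0]
wrist_force: [-0.3, 0.6, 0.3]
opening: 0.0848
```

```bash
python3 -c "
from h import *
need(*W(0,.11),.14,92.2)"
```

```text
t 6.6 pos [0.4883 0.151  0.202 ] rot [ 1.798e+02 -1.100e-01  9.299e+01] q [ 1.720e+01 -1.100e+00  6.000e-01  9.140e+01  1.000e-01  1.042e+02] F [-0.27  0.55  0.3 ] open 0.0848
turn needed(tool, rad) [ 0.004 -0.002  0.014] shift cm [-0.2  0.5  6.2]
```

Emit:
servo_tool(
  moves=[
    [[0, 0, 0.014, -0.2, 0.5, 2, 8.5], [0, 0, 0, 0, 0, 2.5, 8.5], [0, 0, 0, 0, 0, 2.5, 8.5], [0, 0, 0, 0, 0, 1.5, 8.5], [0, 0, 0, 0, 0, 0, 8.5]],
  ],
)

```text
time: 7.02
ee_pos: [0.4953, 0.1502, 0.1177]
tcp_rot: [179.5, -0.2, 92.3]
wrist_force: [-0.1, 0.1, -0.2]
opening: 0.085
```

```bash
python3 -c "
from h import *
need(*W(0,.11),.048,92.2)
s=imaging.camera('scene')
cv2.imwrite('pics/a1s.png',cv2.resize(s[125:265,250:380],(557,600),interpolation=cv2.INTER_CUBIC))"
```

```text
t 7.02 pos [0.4953 0.1502 0.1177] rot [179.51  -0.2   92.31] q [ 1.680e+01 -7.000e-01 -8.400e+00  8.180e+01  1.000e-01  1.045e+02] F [-0.1   0.13 -0.18] open 0.085
turn needed(tool, rad) [ 0.009 -0.004  0.002] shift cm [-0.1  -0.23  6.97]
```

View pics/a1s.png

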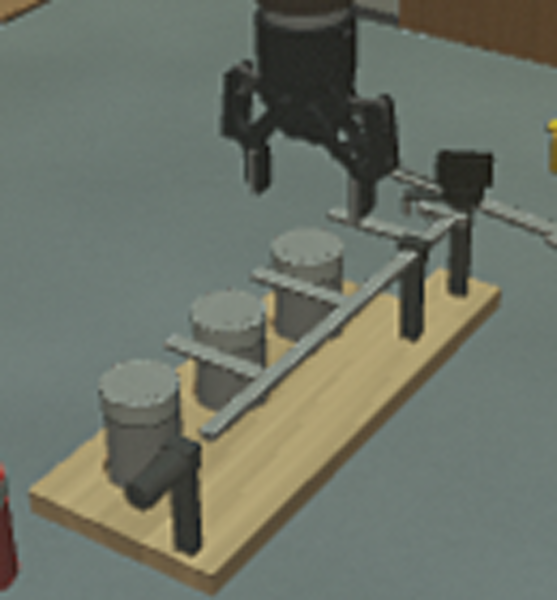

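The fingers, at crop (260,180) and (360,210), straddle the first tin at (305,245) and clear the rail. Going down.

Emit:
servo_tool(
  moves=[
    [[0.009, -0.004, 0, -0.1, -0.2, 2, 8.5], [0, 0, 0, 0, 0, 2, 8.5], [0, 0, 0, 0, 0, 1.8, 8.5], [0, 0, 0, 0, 0, 1.5, 8.5], [0, 0, 0, 0, 0, 0, 8.5]],
  ],
)

```text
time: 7.48
ee_pos: [0.4986, 0.1515, 0.053]
tcp_rot: [179.4, -0.1, 92.4]
wrist_force: [-0.8, -0.8, -0.5]
opening: 0.085
```

```bash
python3 -c "
from h import *
need(*W(0,.11),.048,92.2)"
```

```text
t 7.48 pos [0.4986 0.1515 0.053 ] rot [ 1.794e+02 -1.400e-01  9.245e+01] q [ 16.9   0.8 -14.   74.6  -0.  104.5] F [-0.75 -0.8  -0.47] open 0.085
turn needed(tool, rad) [ 0.01  -0.002  0.004] shift cm [-0.19 -0.52  0.5 ]
```

Emit:
servo_tool(
  moves=[
    [[0.01, 0, 0, -0.2, -0.5, 0.4, 8.5], [0, 0, 0, 0, -0.1, 0, 6.5], [0, 0, 0, 0, 0, -0.05, 5.2], [0, 0, 0, 0, 0, -0.05, 5], [0, 0, 0, 0, 0, -0.05, 5], [0, 0, 0, 0, 0, -0.05, 5], [0, 0, 0, 0, 0, -0.05, 5]],
  ],
  force=40,
)

```text
time: 8.07
ee_pos: [0.4951, 0.1502, 0.0587]
tcp_rot: [179.7, -0.2, 92.5]
wrist_force: [0.0, 0.1, -2.8]
opening: 0.0551
```

```bash
python3 -c "
from h import *
need(*W(0,.11),.048,92.2)"
```

```text
t 8.07 pos [0.4951 0.1502 0.0587] rot [179.65  -0.24  92.5 ] q [ 1.680e+01  4.000e-01 -1.380e+01  7.540e+01  1.000e-01  1.043e+02] F [ 0.01  0.1  -2.77] open 0.0551
turn needed(tool, rad) [ 0.006 -0.004  0.005] shift cm [-0.07 -0.16  1.07]
```

Emit:
servo_tool(
  moves=[
    [[0, 0, 0, 0, 0, -1, 5], [0, 0, 0, 0, 0, -1, 5], [0, 0, 0, 0, 0, -1, 5], [0, 0, 0, 0, 0, -1, 5], [0, 0, 0, 0, 0, -1, 5], [0, 0, 0, 0, 0, -0.5, 5], [0, 0, 0, 0, 0, 0, 5], [0, 0, 0, 0, 0, 0, 5], [0, 0, 0, 0, 0, 0, 5]],
  ],
)

```text
time: 8.82
ee_pos: [0.4955, 0.1501, 0.1219]
tcp_rot: [179.5, -0.3, 92.5]
wrist_force: [-0.7, 0.2, -3.3]
opening: 0.0551
```

```bash
python3 -c "
from h import *
need(*W(0,.11),.058,92.2)
s=imaging.camera('scene')
need(*W(0,.11),.058,92.2)
cv2.imwrite('pics/a2s.png',cv2.resize(s[125:265,250:380],(557,600),interpolation=cv2.INTER_CUBIC))"
```

```text
t 8.82 pos [0.4955 0.1501 0.1219] rot [179.49  -0.28  92.5 ] q [ 1.680e+01 -8.000e-01 -8.000e+00  8.230e+01  1.000e-01  1.043e+02] F [-0.74  0.16 -3.31] open 0.0551
turn needed(tool, rad) [ 0.009 -0.005  0.005] shift cm [-0.09 -0.24  6.39]
t 8.87 pos [0.4954 0.1501 0.1217] rot [179.51  -0.28  92.5 ] q [ 1.680e+01 -8.000e-01 -8.000e+00  8.230e+01  1.000e-01  1.043e+02] F [-0.63 -0.67 -2.97] open 0.0554
turn needed(tool, rad) [ 0.009 -0.005  0.005] shift cm [-0.09 -0.23  6.37]
```

View pics/a2s.png

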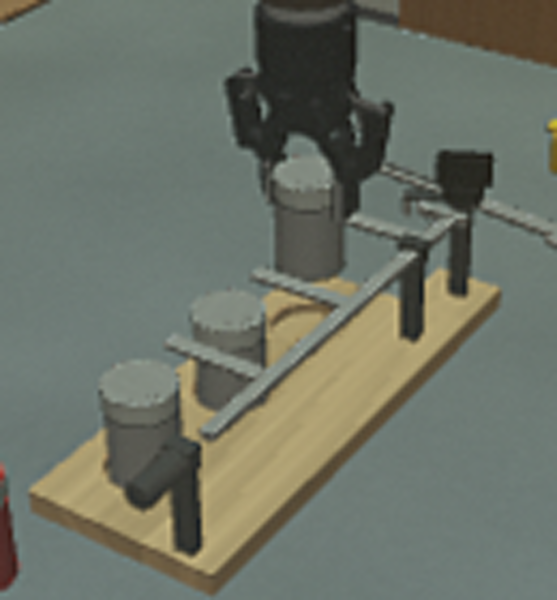

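Emit:
servo_tool(
  moves=[
    [[0, 0, 0, 0, 0, 0, 5], [0, 0, 0, 0, 0, 0, 5]],
  ],
)

```text
time: 9.03
ee_pos: [0.4949, 0.1499, 0.1207]
tcp_rot: [179.6, -0.3, 92.5]
wrist_force: [-0.1, -0.2, -2.7]
opening: 0.0552
```

Emit:
servo_tool(
  moves=[
    [[0, 0, 0, 0, 0, 0, 5]],
  ],
)

```text
time: 9.12
ee_pos: [0.4946, 0.1499, 0.1202]
tcp_rot: [179.6, -0.2, 92.5]
wrist_force: [-0.5, -0.8, -3.6]
opening: 0.0552
```

Emit:
servo_tool(
  moves=[
    [[0, 0, 0, 0, 0, 0, 5]],
  ],
)

```text
time: 9.2
ee_pos: [0.4945, 0.1498, 0.1199]
tcp_rot: [179.7, -0.2, 92.5]
wrist_force: [-0.5, -0.4, -1.9]
opening: 0.0551
```

The tin hangs clear at crop (308,215) over its empty well. Its weight reads about 2.9 N. Lowering it back.

Emit:
servo_tool(
  moves=[
    [[0.006, -0.004, 0, 0, 0, 1.5, 5], [0, 0, 0, 0, -0.05, 1.5, 5], [0, 0, 0, 0, -0.05, 1.5, 5], [0, 0, 0, 0, -0.05, 1, 5], [0, 0, 0, 0, 0, 0.3, 5], [0, 0, 0, 0, 0, 0, 5]],
  ],
)

```text
time: 9.7
ee_pos: [0.4923, 0.1495, 0.055]
tcp_rot: [-179.8, 0.1, 92.5]
wrist_force: [-0.3, -1.3, 7.6]
opening: 0.055
```

```bash
python3 -c "
from h import *
need(.4953,.1502,.053,92.5)"
```

```text
t 9.7 pos [0.4923 0.1495 0.055 ] rot [-1.7983e+02  8.0000e-02  9.2490e+01] q [ 16.9   0.7 -13.9  75.6  -0.  104.4] F [-0.27 -1.32  7.65] open 0.055
turn needed(tool, rad) [-0.003  0.001 -0.   ] shift cm [0.05 0.3  0.2 ]
```

Emit:
servo_tool(
  moves=[
    [[0, 0, 0, 0, 0, 0, 7], [0, 0, 0, 0, 0, 0, 8.5], [0, 0, 0, 0, 0, 0, 8.5], [0, 0, 0, 0, 0, 0, 8.5], [0, 0, 0, 0, 0, -2.5, 8.5], [0, 0, 0, 0, 0, -3, 8.5], [0, 0, 0, 0, 0, -3, 8.5], [0, 0, 0, 0, 0, -1, 8.5]],
  ],
)

```text
time: 10.37
ee_pos: [0.4923, 0.1496, 0.1545]
tcp_rot: [-179.8, 0.1, 92.5]
wrist_force: [0.3, 0.3, 1.2]
opening: 0.0847
```

```bash
python3 -c "
from h import *
need(*W(0,0),.12,92.3)
s=imaging.camera('scene')
cv2.imwrite('pics/a3s.png',cv2.resize(s[125:265,250:380],(557,600),interpolation=cv2.INTER_CUBIC))"
```

```text
t 10.37 pos [0.4923 0.1496 0.1545] rot [-1.7983e+02  8.0000e-02  9.2490e+01] q [ 16.9  -0.6  -4.1  86.6  -0.  104.4] F [0.28 0.3  1.22] open 0.0847
turn needed(tool, rad) [-0.003  0.001  0.003] shift cm [-11.02   0.08   3.47]
```

View pics/a3s.png

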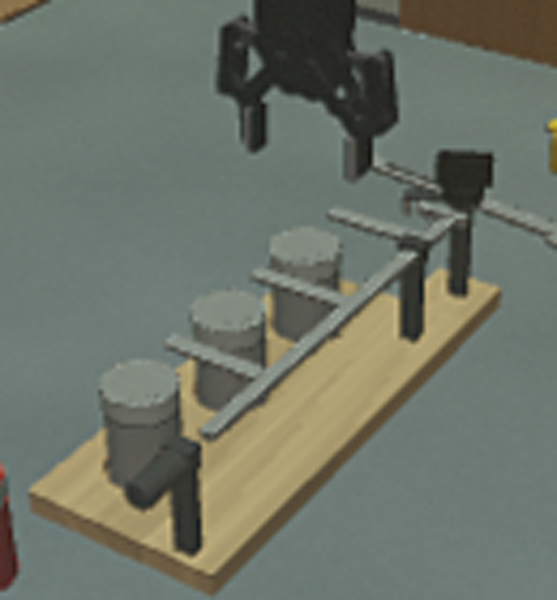

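The first tin is back in its well at the same height as before (crop 305,245). On to the middle tin.

Emit:
servo_tool(
  moves=[
    [[0, 0, 0, -2.8, 0, 0, 8.5], [0, 0, 0, -2.8, 0, 0, 8.5], [0, 0, 0, -2.8, 0, 0, 8.5], [0, 0, 0, -2.6, 0, 0, 8.5], [0, 0, 0, 0, 0, 0, 8.5], [0, 0, 0, 0, 0, 0, 8.5]],
  ],
)

```text
time: 10.92
ee_pos: [0.4992, 0.0369, 0.1559]
tcp_rot: [179.8, 0.0, 92.7]
wrist_force: [-0.3, 0.5, 0.3]
opening: 0.0848
```

```bash
python3 -c "
from h import *
need(*W(0,0),.05,92.3)"
```

```text
t 10.92 pos [0.4992 0.0369 0.1559] rot [179.79   0.    92.68] q [ 4.2 -2.9 -6.2 86.4 -0.  91.6] F [-0.28  0.48  0.35] open 0.0848
turn needed(tool, rad) [ 0.004 -0.     0.007] shift cm [ 0.27 -0.17 10.58]
```

Emit:
servo_tool(
  moves=[
    [[0.004, 0, 0.007, 0.25, -0.2, 2, 8.5], [0, 0, 0, 0, -0.05, 2.2, 8.5], [0, 0, 0, 0, -0.05, 2.2, 8.5], [0, 0, 0, 0, -0.05, 2.2, 8.5], [0, 0, 0, 0, -0.05, 1.4, 8.5], [0, 0, 0, 0, 0, 0, 8.5], [0, 0, 0, 0, 0, 0, 8.5]],
  ],
)

```text
time: 11.5
ee_pos: [0.4954, 0.0433, 0.0511]
tcp_rot: [179.9, -0.1, 92.4]
wrist_force: [0.3, -0.2, 0.9]
opening: 0.0849
```

```bash
python3 -c "
from h import *
need(*W(0,0),.05,92.3)"
```

```text
t 11.5 pos [0.4954 0.0433 0.0511] rot [ 1.799e+02 -7.000e-02  9.237e+01] q [  5.   -1.9 -16.9  74.9   0.1  92.6] F [ 0.27 -0.2   0.87] open 0.0849
turn needed(tool, rad) [ 0.002 -0.001  0.001] shift cm [-0.39  0.23  0.11]
```

Emit:
servo_tool(
  moves=[
    [[0, 0, 0, -0.4, 0.2, 0.1, 8.5], [0, 0, 0, 0, 0, 0, 6.5], [0, 0, 0, 0, 0, 0, 5.2], [0, 0, 0, 0, 0, 0, 5], [0, 0, 0, 0, 0, 0, 5], [0, 0, 0, 0, 0, 0, 5], [0, 0, 0, 0, 0, 0, 5]],
  ],
)

```text
time: 12.08
ee_pos: [0.4997, 0.0402, 0.054]
tcp_rot: [179.6, -0.1, 92.4]
wrist_force: [-0.5, 0.8, -3.5]
opening: 0.0552
```

```bash
python3 -c "
from h import *
need(*W(0,0),.05,92.3)"
```

```text
t 12.08 pos [0.4997 0.0402 0.054 ] rot [ 1.7964e+02 -9.0000e-02  9.2430e+01] q [  4.6  -1.7 -16.4  74.9   0.1  92.1] F [-0.51  0.84 -3.46] open 0.0552
turn needed(tool, rad) [ 0.006 -0.002  0.002] shift cm [-0.06 -0.2   0.4 ]
```

Emit:
servo_tool(
  moves=[
    [[0, 0, 0, 0, 0, -1, 5], [0, 0, 0, 0, 0, -1, 5], [0, 0, 0, 0, 0, -1, 5], [0, 0, 0, 0, 0, -1, 5], [0, 0, 0, 0, 0, -1, 5], [0, 0, 0, 0, 0, -0.5, 5], [0, 0, 0, 0, 0, 0, 5], [0, 0, 0, 0, 0, 0, 5], [0, 0, 0, 0, 0, 0, 5], [0, 0, 0, 0, 0, 0, 5]],
  ],
)

```text
time: 12.92
ee_pos: [0.4997, 0.04, 0.1165]
tcp_rot: [179.5, -0.1, 92.4]
wrist_force: [-0.3, -0.2, -2.9]
opening: 0.0555
```

Emit:
servo_tool(
  moves=[
    [[0, 0, 0, 0, 0, 0, 5]],
  ],
)

```text
time: 13.0
ee_pos: [0.4995, 0.04, 0.116]
tcp_rot: [179.6, -0.1, 92.4]
wrist_force: [0.8, 0.1, -2.7]
opening: 0.0549
```

Emit:
servo_tool(
  moves=[
    [[0, 0, 0, 0, 0, 0, 5]],
  ],
)

```text
time: 13.08
ee_pos: [0.4993, 0.04, 0.1156]
tcp_rot: [179.6, -0.1, 92.4]
wrist_force: [-0.9, -0.0, -3.4]
opening: 0.0548
```

Emit:
servo_tool(
  moves=[
    [[0, 0, 0, 0, 0, 0, 5]],
  ],
)

```text
time: 13.17
ee_pos: [0.499, 0.04, 0.1151]
tcp_rot: [179.7, -0.1, 92.4]
wrist_force: [0.6, 0.1, -2.8]
opening: 0.0552
```

Emit:
servo_tool(
  moves=[
    [[0, 0, 0, 0, 0, 0, 5]],
  ],
)

```text
time: 13.25
ee_pos: [0.4989, 0.04, 0.1148]
tcp_rot: [179.7, -0.1, 92.4]
wrist_force: [-0.9, -0.5, -3.2]
opening: 0.055
```

```bash
python3 -c "
from h import *
s=imaging.camera('scene')
need(.4997,.0402,.052,92.4)
cv2.imwrite('pics/b2s.png',cv2.resize(s[125:265,250:380],(557,600),interpolation=cv2.INTER_CUBIC))"
```

```text
t 13.3 pos [0.4988 0.04   0.1148] rot [ 1.7969e+02 -9.0000e-02  9.2420e+01] q [  4.5  -2.8 -10.7  81.8   0.1  92.1] F [ 0.2   0.1  -2.45] open 0.0552
turn needed(tool, rad) [ 0.005 -0.002  0.   ] shift cm [0.01 0.05 6.28]
```

View pics/b2s.png

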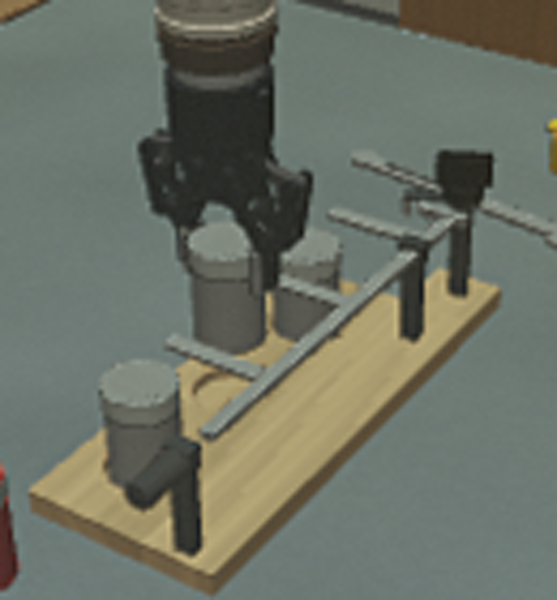

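The middle tin is clear of its well and weighs about 2.9 N, much the same as the first. Putting it back.

Emit:
servo_tool(
  moves=[
    [[0.004, -0.002, 0, 0, 0, 1.5, 5], [0, 0, 0, 0, 0, 1.5, 5], [0, 0, 0, 0, 0, 1.5, 5], [0, 0, 0, 0, 0, 1, 5], [0, 0, 0, 0, 0, 0.3, 5], [0, 0, 0, 0, 0, 0, 5]],
  ],
)

```text
time: 13.8
ee_pos: [0.4995, 0.04, 0.0551]
tcp_rot: [179.8, 0.0, 92.4]
wrist_force: [0.0, -0.3, -1.8]
opening: 0.055
```

```bash
python3 -c "
from h import *
need(.4997,.0402,.052,92.4)"
```

```text
t 13.8 pos [0.4995 0.04   0.0551] rot [1.7984e+02 3.0000e-02 9.2420e+01] q [  4.6  -1.5 -16.1  75.3  -0.   92.2] F [ 0.03 -0.27 -1.79] open 0.055
turn needed(tool, rad) [0.003 0.001 0.   ] shift cm [0.02 0.02 0.31]
```

Emit:
servo_tool(
  moves=[
    [[0, 0, 0, 0, 0, 0.3, 5], [0, 0, 0, 0, 0, 0.2, 5], [0, 0, 0, 0, 0, 0, 5]],
  ],
)

```text
time: 14.05
ee_pos: [0.5002, 0.04, 0.0541]
tcp_rot: [179.7, 0.0, 92.4]
wrist_force: [0.0, -0.3, -2.9]
opening: 0.0551
```

Emit:
servo_tool(
  moves=[
    [[0, 0, 0, 0, 0, 0.4, 5], [0, 0, 0, 0, 0, 0.4, 5], [0, 0, 0, 0, 0, 0.2, 5]],
  ],
)

```text
time: 14.3
ee_pos: [0.5012, 0.0399, 0.0531]
tcp_rot: [179.3, 0.0, 92.4]
wrist_force: [-5.9, 0.2, 1.4]
opening: 0.0553
```

The tin is touching the floor. Releasing.

Emit:
servo_tool(
  moves=[
    [[0, 0, 0, 0, -0.1, 0.1, 7], [0, 0, 0, 0, 0, 0, 8.5], [0, 0, 0, 0, 0, 0, 8.5], [0, 0, 0, 0, 0, 0, 8.5], [0, 0, 0, 0, 0, -2.5, 8.5], [0, 0, 0, 0, 0, -3, 8.5], [0, 0, 0, 0, 0, -3, 8.5], [0, 0, 0, 0, 0, -1.5, 8.5]],
  ],
)

```text
time: 14.97
ee_pos: [0.4982, 0.0398, 0.1526]
tcp_rot: [179.5, 0.0, 92.4]
wrist_force: [0.9, 0.5, 0.3]
opening: 0.0848
```

```bash
python3 -c "
from h import *
need(*W(0,-.11),.12,92.3)
s=imaging.camera('scene')
cv2.imwrite('pics/b3s.png',cv2.resize(s[125:265,250:380],(557,600),interpolation=cv2.INTER_CUBIC))"
```

```text
t 14.97 pos [0.4982 0.0398 0.1526] rot [1.795e+02 4.000e-02 9.240e+01] q [ 4.6 -3.3 -7.  85.8 -0.1 92.2] F [0.9  0.5  0.35] open 0.0848
turn needed(tool, rad) [0.009 0.001 0.002] shift cm [-11.03  -0.11   3.26]
```

View pics/b3s.png

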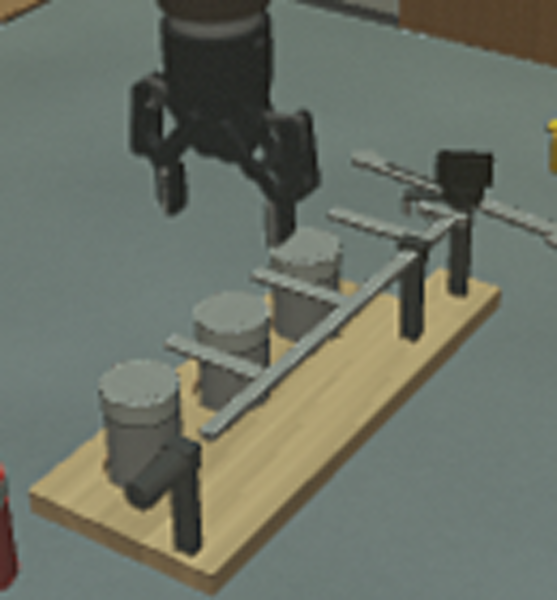

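The middle tin is standing in its well (crop 230,340). On to the far tin.

Emit:
servo_tool(
  moves=[
    [[0.009, 0, 0, -2.8, 0, 0, 8.5], [0, 0, 0, -2.8, 0, 0, 8.5], [0, 0, 0, -2.8, 0, 0, 8.5], [0, 0, 0, -2.5, 0, 0, 8.5], [0, 0, 0, 0, 0, 0, 8.5], [0, 0, 0, 0, 0, 0, 8.5]],
  ],
)

```text
time: 15.52
ee_pos: [0.5064, -0.0726, 0.1556]
tcp_rot: [179.6, 0.0, 92.6]
wrist_force: [-0.8, 0.5, -0.3]
opening: 0.0851
```

```bash
python3 -c "
from h import *
need(*W(0,-.11),.05,92.3)"
```

```text
t 15.52 pos [ 0.5064 -0.0726  0.1556] rot [1.7957e+02 4.0000e-02 9.2600e+01] q [-8.2 -1.6 -5.  86.1  0.  79.2] F [-0.77  0.48 -0.33] open 0.0851
turn needed(tool, rad) [0.008 0.001 0.005] shift cm [ 0.24 -0.51 10.56]
```

Emit:
servo_tool(
  moves=[
    [[0.008, 0, 0.005, 0, -0.3, 2, 8.5], [0, 0, 0, 0, -0.05, 2.2, 8.5], [0, 0, 0, 0, -0.05, 2.2, 8.5], [0, 0, 0, 0, -0.05, 2.2, 8.5], [0, 0, 0, 0, -0.05, 1.4, 8.5], [0, 0, 0, 0, 0, 0, 8.5], [0, 0, 0, 0, 0, 0, 8.5]],
  ],
)

```text
time: 16.1
ee_pos: [0.5022, -0.069, 0.0509]
tcp_rot: [179.9, -0.0, 92.4]
wrist_force: [0.2, 0.7, 0.3]
opening: 0.0847
```

```bash
python3 -c "
from h import *
need(*W(0,-.11),.05,92.3)"
```

```text
t 16.1 pos [ 0.5022 -0.069   0.0509] rot [179.95  -0.    92.42] q [ -7.8  -0.5 -15.6  74.9   0.   79.7] F [0.23 0.73 0.34] open 0.0847
turn needed(tool, rad) [ 0.001 -0.     0.002] shift cm [-0.14 -0.03  0.09]
```

Emit:
servo_tool(
  moves=[
    [[0, 0, 0, -0.1, 0, 0.1, 6.5], [0, 0, 0, 0, 0, 0, 5.2], [0, 0, 0, 0, 0, 0, 5], [0, 0, 0, 0, 0, 0, 5], [0, 0, 0, 0, 0, 0, 5], [0, 0, 0, 0, 0, 0, 5]],
  ],
  force=50,
)

```text
time: 16.6
ee_pos: [0.503, -0.069, 0.0522]
tcp_rot: [179.9, 0.0, 92.5]
wrist_force: [0.0, 1.3, -6.0]
opening: 0.0551
```

Emit:
servo_tool(
  moves=[
    [[0, 0, 0, 0, 0, -1, 5], [0, 0, 0, 0, 0, -1, 5], [0, 0, 0, 0, 0, -1, 5], [0, 0, 0, 0, 0, -1, 5], [0, 0, 0, 0, 0, -1, 5], [0, 0, 0, 0, 0, -0.5, 5], [0, 0, 0, 0, 0, 0, 5], [0, 0, 0, 0, 0, 0, 5], [0, 0, 0, 0, 0, 0, 5], [0, 0, 0, 0, 0, 0, 5]],
  ],
)

```text
time: 17.43
ee_pos: [0.5031, -0.0692, 0.1142]
tcp_rot: [179.8, 0.0, 92.5]
wrist_force: [0.1, -0.1, -6.8]
opening: 0.0552
```

Emit:
servo_tool(
  moves=[
    [[0, 0, 0, 0, 0, 0, 5]],
  ],
)

```text
time: 17.52
ee_pos: [0.5029, -0.0692, 0.1137]
tcp_rot: [179.9, 0.0, 92.5]
wrist_force: [-0.1, 0.1, -7.5]
opening: 0.0551
```

Emit:
servo_tool(
  moves=[
    [[0, 0, 0, 0, 0, 0, 5]],
  ],
)

```text
time: 17.6
ee_pos: [0.5026, -0.0692, 0.1132]
tcp_rot: [179.9, -0.0, 92.5]
wrist_force: [0.1, 0.4, -6.6]
opening: 0.0552
```

Emit:
servo_tool(
  moves=[
    [[0, 0, 0, 0, 0, 0, 5]],
  ],
)

```text
time: 17.68
ee_pos: [0.5024, -0.0691, 0.1128]
tcp_rot: [180.0, -0.0, 92.5]
wrist_force: [-0.3, 0.2, -6.6]
opening: 0.0553
```

```bash
python3 -c "
from h import *
s=imaging.camera('scene')
need(*W(0,-.11),.05,92.3)
cv2.imwrite('pics/c2s.png',cv2.resize(s[125:265,250:380],(557,600),interpolation=cv2.INTER_CUBIC))"
```

```text
t 17.73 pos [ 0.5023 -0.0691  0.1127] rot [ 1.7996e+02 -1.0000e-02  9.2480e+01] q [-7.8 -1.6 -9.8 81.8  0.  79.7] F [-0.11 -0.16 -6.94] open 0.055
turn needed(tool, rad) [ 0.001 -0.     0.003] shift cm [-0.13 -0.05  6.27]
```

View pics/c2s.png

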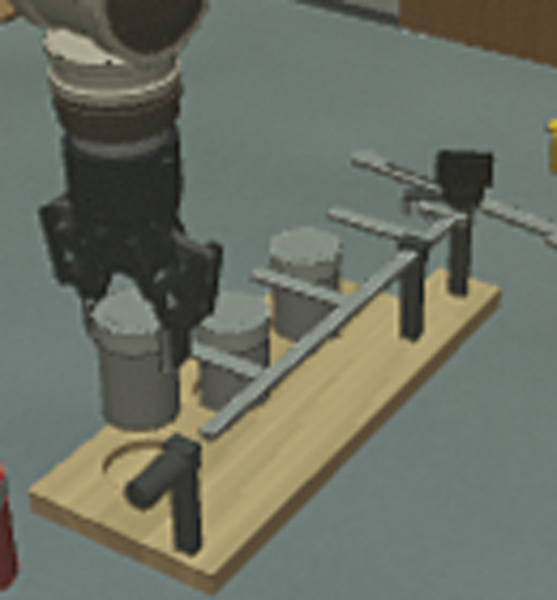

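The far tin reads about 6.9 N, clearly the heaviest. Lifting it well above 12 cm.

Emit:
servo_tool(
  moves=[
    [[0, 0, 0, 0, 0, -1.2, 5], [0, 0, 0, 0, 0, -1.8, 5], [0, 0, 0, 0, 0, -1.8, 5], [0, 0, 0, 0, 0, -1.8, 5], [0, 0, 0, 0, 0, -1.8, 5], [0, 0, 0, 0, 0, -1, 5], [0, 0, 0, 0, 0, -0.5, 5], [0, 0, 0, 0, 0, 0, 5], [0, 0, 0, 0, 0, 0, 5], [0, 0, 0, 0, 0, 0, 5], [0, 0, 0, 0, 0, 0, 5], [0, 0, 0, 0, 0, 0, 5]],
  ],
  force=60,
)

```text
time: 18.73
ee_pos: [0.5006, -0.0689, 0.2171]
tcp_rot: [-179.8, -0.1, 92.5]
wrist_force: [0.3, 0.4, -6.1]
opening: 0.0551
```

Emit:
servo_tool(
  moves=[
    [[0, 0, 0, 0, 0, 0, 5], [0, 0, 0, 0, 0, 0, 5], [0, 0, 0, 0, 0, 0, 5], [0, 0, 0, 0, 0, 0, 5], [0, 0, 0, 0, 0, 0, 5], [0, 0, 0, 0, 0, 0, 5]],
  ],
)

```text
time: 19.23
ee_pos: [0.4999, -0.0688, 0.215]
tcp_rot: [-179.6, -0.1, 92.5]
wrist_force: [-0.4, 1.5, -7.3]
opening: 0.0549
```

```bash
python3 - <<'E'
from h import *
s=imaging.camera('scene');t=imaging.camera('top')
need(*W(0,-.11),.05,92.3)
cv2.imwrite('pics/d1s.png',cv2.resize(s[105:265,240:380],(525,600),interpolation=cv2.INTER_CUBIC))
cv2.imwrite('pics/d1t.png',cv2.resize(t[150:270,170:450],(800,343),interpolation=cv2.INTER_CUBIC))
E
```

```text
t 19.33 pos [ 0.4999 -0.0688  0.215 ] rot [-1.796e+02 -9.000e-02  9.248e+01] q [-7.8 -1.2  2.  93.5  0.  79.7] F [ 0.5  -0.44 -6.54] open 0.0552
turn needed(tool, rad) [-0.007 -0.002  0.003] shift cm [-0.2   0.32 16.5 ]
```

View pics/d1s.png

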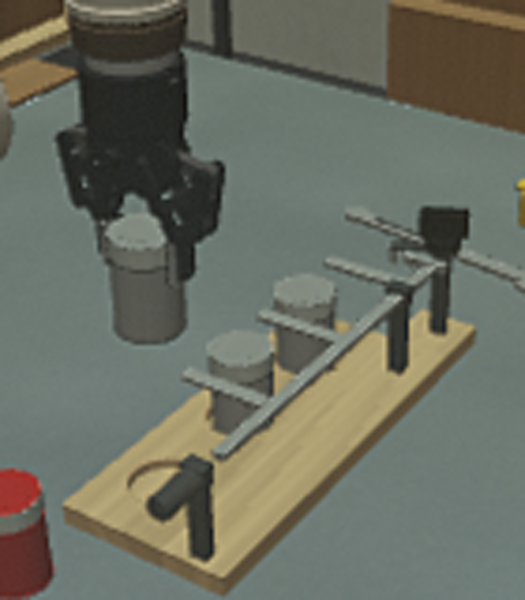

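View pics/d1t.png

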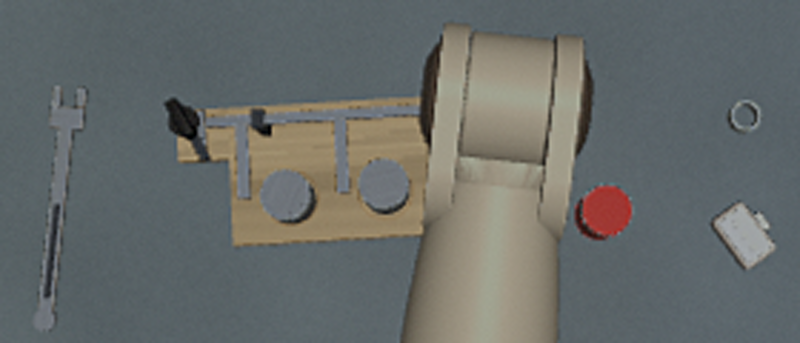

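The scene shows the heavy tin hanging upright over its empty well (crop 148,280), with the other two standing in their wells and the comb free. The top view shows the wrench, light and spacer where they were. The underside is about 0.17 m up. Handing in.

```bash
python3 -c "
from workcell import bot
print(bot.get_obs()['qd'].round(2));print(bot.job_done())"
```

```text
[ 0.01 -0.03  0.   -0.02  0.06 -0.08]
the job is handed in; nothing more can be done
None
```

I turned the clamp knob about 63° clockwise and the comb sprang free. I then hefted the tins one at a time from the knob end. The knob-end tin felt like about 2.9 N, the middle about 2.9 N and the far one about 6.8 N. I put the first two back in their wells and handed the job in at 19.3 s while holding the far tin up.

**Last checks:**
- The heavy tin hung upright and still, with its underside about 0.17 m above the chest top. The grip opening was 55 mm and the load about 6.5–7 N.
- Both lighter tins stood in their wells with the comb free.
- The wrench, light and spacer looked unmoved.

**What disagreed or stayed unchecked:**
- The rack yaw came out at 0.03 rad from its edges but 0.047 rad from the lids. I used 0.038, and all three grasps held.
- The knob-end tin ended up to about 3 mm from where it started, judged by eye from the final top picture. That is within the well's play, but I did not measure it again.
- The middle tin touched down with about 6 N of sideways force before I let it go.

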